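# Flip the bench shield's kickstand and hold the shield upright

## Task

The amber bench shield is leaning back on its rest with its red kickstand folded up. While it leans there, push the kickstand's red cross peg forward over centre so that the leg drops all the way down to its stop; then grip the shield's steel top rail, swing the shield up to upright and finish while still gripping it there, because it tips over if let go. Do not let the shield tip over to the front, and leave the jar, petri dish, timer and tally counter where they are.

Things in the scene. Friction and masses are not known exactly. Their poses are not given: they have to be found in the camera images.
- shield_base: Dark steel foot of the shield, fixed to the worktop, 150 mm (x) by 154 mm (y). Origin: centre of its underside, on the worktop. x points to the shield's rear (the way it leans; away from the robot at yaw 0), y along its width to the robot's left, z up. The tilt axis runs along y, 25 mm above this origin. Two rear posts, 70 mm high, carry the rubber rest.
- shield (a joint): Tilt of the shield about its axis, rad: 0 upright, positive leaning back (to +x of the foot). Stops: 0.35 (on the rear rest, where it starts) and -0.30 (tipped forward, the dropped kickstand's tip just above the worktop). Almost no friction: its weight (0.6 to 0.9 kg with rail and leg, centred about 0.12 m from the axis) tips it to one side or the other.
- rail_mid (a point): Round steel rail along the shield's top, 14 mm diameter, 182 mm long. This point: its middle, 230 mm from the tilt axis; y along the rail, z away from the foot in the shield's plane. Under it is a 53 mm open gap, then a 10 mm cross bar and the 4 mm amber pane. Side bars 176 mm apart. Best pinched at its middle from above, across x; it turns between the pads as the shield swings.
- kickstand (a joint): Angle of the leg on the shield, rad: 0 folded up (pointing up, 0.32 rad behind the shield's plane), growing as it swings forward over the top and down in front; 2.96 is its stop, leg pointing down and 0.50 rad forward of the shield's plane. No spring, it falls by its weight: with the shield on its rest the leg is vertical (centre) at 0.67, and past 0.75 it drops to the stop by itself.
- kick_hub (a point): Pivot of the kickstand, outside the side bar on the robot's right (-y of the foot; 105 mm from the middle), 120 mm from the tilt axis. The red leg is 10 mm thick and 130 mm long from here, with a rubber tip 16 mm across; it swings in the foot's x-z plane.
- kick_peg (a point): Middle of the free part of the red cross peg on the kickstand leg, 10 mm diameter, 112 mm from the hub, sticking out about 50 mm from the leg away from the shield (-y), with a 15 mm black end button. This point is 25 mm out from the leg's centre line. Folded, it is about 225 mm above the worktop; pushed from behind, 1 N is plenty.
- stain_jar: Bystander, to be left alone: purple jar with a white screw cap, 53x53x100 mm, loose on the worktop. Origin: centre of its underside.
- dish: Bystander, to be left alone: red petri dish, 56x56x14 mm, loose on the worktop. Origin: centre of its underside.
- lab_timer: Bystander, to be left alone: white lab timer, 68x62x19 mm, loose on the worktop. Origin: centre of its underside.
- counter: Bystander, to be left alone: grey hand tally counter, 43x64x31 mm, loose on the worktop. Origin: centre of its underside.

How it is judged:
By the outcome, as a careful person would: the job done as asked, in the order asked, and still so for the second after the job is handed in, while the arm keeps its last pose, push and grip.
It also fails if it takes over 45 s, if anything falls off the work surface, if the arm or the gripper's body presses on something with over 40 N, if the wrist force passes 120 N, or if a joint passes its speed limit or range.

## Robot

A 6-joint arm with a two-finger parallel gripper is mounted at the origin on a cart in front of the work surface, level with it; the furniture and walls round the work are solid. World frame = base frame: x ahead of the robot, y to its left, z up, the work surface at z = 0. Lengths are in m, angles in degrees, forces in N, time in s.
With the tool pointing down it reaches from about 0.325 to 0.85 m from the base axis. Payload 4.4 kg.
Tool frame: the origin (TCP) lies between the finger pads; the fingertips stand 17 mm ahead of it and the grasp point (between the pads) lies 2 mm behind it; z points along the fingers, y is the direction in which the jaws open and shut (so a half turn about z gives the same grasp; the last joint's range is limited). The gripper opens to 94 mm and grips with 3 to 60 N. Pads are 16 mm wide; open, the fingers measure 119 mm over their backs; the gripper's body (75 mm by 177 mm) begins 78 mm behind the grasp point.
Start: joints at [-71.763, 11.837, 88.321, -0, 79.842, -8.623], TCP at [0.26, -0.513, 0.222] pointing down, gripper open.
Joint ranges: [-156.59, 156.59], [-49.26, 127.26], [12.9, 141.05], [-63.56, 243.56], [4.71, 150.69], [-161.64, 161.64]. Speed limits (degrees/s): [159.86, 159.86, 180, 180, 180, 180].

## Interface

Orientations are given as a 3x3 rotation matrix whose columns are the frame's x, y, z axes.
In Python, from bench import monitor, vision, robot gives the robot as it stands. The module is installed in compiled form; this text tells all that it offers.
- The arm moves only by the tool apply_moves, never from a script. Its argument "motion" is a list of rows, each an object of numbers: "gripper": the opening, from 0 (shut) to 1 (fully open); "x", "y", "z": the shift along the tool's x, y, z in mm; "ax", "ay", "az": the turn, a rotation vector about the tool's x, y, z in rad. In form: [{"gripper": .., "x": .., "y": .., "z": .., "ax": .., "ay": .., "az": ..}, ...]. A call has 1 to 20 rows; each row shifts and turns the pose as measured when the row begins, along the tool's axes as they then stand; what a row does not reach is not made up. A row lasts 1/10 s, in which the tool goes at most 50 mm and 8.59 degrees, less where a joint would pass 70% of its speed; a pose out of reach is approached as far as the arm can. A call is refused whole if a number of a shift passes 50 or a number of a turn 0.15, either way. A call with a gripper value outside its range is refused whole. The fingers move at their own pace and stop on an object; the grip force is fixed at half the most. Time passes only in rows, so rows that do not move let the fingers close. It gives the time, the measured TCP pose, the force and the opening at its end, in the units of the state.
- monitor.state(): the state, without advancing time (a new reading comes with each control period).
- vision.snapshot(name): name is "scene" or "top" or "wrist"; returns a dict with "frame" (480x640x3 uint8, red, green, blue), "camera_matrix" (3x3 intrinsics, pixels), "position" and "rotation" of the camera in the world; the wrist camera has in their place "tool_from_camera" (4x4, takes a point from camera to tool coordinates, whose origin is the TCP and whose axes are the flange's). Camera axes: x right, y down, z forward; pixel columns grow to the right and rows downward; lengths in m; the calibration is good to about 2 mm. A picture is of the moment at which its call begins: read the wrist's pose just before it. There is no depth.
- robot.job_done(): hands the job in, once; it reports no verdict.
The state is a dict: "time": time; "joints": joint angles; "qd": joint speeds; "tau": joint torques, N m; "tool_pos": TCP position; "tcp_rot": TCP orientation; "contact_force": force on the tool from outside, world axes, zero at the start; "ft_torque": the same for the moment, N m; "width": finger opening in m.
Only numpy, scipy, OpenCV 4.12 (cv2) and the standard library are available. Lean on these libraries where they do the work, as an engineer would, in place of code of your own. Each camera call takes 0.05 s, during which the arm holds its last target.

## Working session

There is one attempt and no reset: what is moved stays moved. The work goes in short steps, Python scripts to look and compute and a tool call to move; the robot and the scene stay as the last step left them, time stands still between calls to the robot, and variables do not carry over. Pictures are saved under pics/ and viewed, and the job is handed in when it is done.

Besides the shell and the picture viewer there is one more tool, called after ">>>" by a JSON object that holds its "fn" and its "kwargs". apply_moves: Moves the arm, as the interface text tells. Its arguments: {"type":"object","properties":{"motion":{"type":"array","items":{"type":"object","properties":{"gripper":{"type":"number"},"x":{"type":"number"},"y":{"type":"number"},"z":{"type":"number"},"ax":{"type":"number"},"ay":{"type":"number"},"az":{"type":"number"}}}}},"required":["motion"]}

```bash
mkdir -p pics
cat > h.py <<'E'
from bench import monitor, vision, robot
import numpy as np, cv2, pickle
def snap(n,out):
    s=monitor.state(); d=vision.snapshot(n)
    cv2.imwrite(f'pics/{out}.png',cv2.cvtColor(d['frame'],cv2.COLOR_RGB2BGR))
    pickle.dump((s,d),open(f'pics/{out}.pkl','wb')); return s,d
def cam(d,s=None):
    if 'position' in d: return np.array(d['rotation']),np.array(d['position'])
    T=np.array(d['tool_from_camera']); R=np.array(s['tcp_rot']); return R@T[:3,:3], R@T[:3,3]+np.array(s['tool_pos'])
def ray(d,uv,s=None):
    R,p=cam(d,s); K=np.array(d['camera_matrix']); r=R@np.linalg.solve(K,[uv[0],uv[1],1]); return p,r/np.linalg.norm(r)
def proj(d,P,s=None):
    R,p=cam(d,s);K=np.array(d['camera_matrix']); q=K@(R.T@(np.array(P)-p)); return q[:2]/q[2]
def load(o): return pickle.load(open(f'pics/{o}.pkl','rb'))
E
python3 - <<'E'
from h import *
for n in ('scene','top','wrist'):
    s,d=snap(n,n+'0')
    print(n,cam(d,s)[1].round(3),cam(d,s)[0].round(3).tolist(),np.array(d['camera_matrix']).round(1).tolist())
s=monitor.state();print({k:np.round(v,3).tolist() for k,v in s.items()})
E
```

```text
scene [-0.227  0.662  1.044] [[-0.665, -0.491, 0.562], [-0.747, 0.432, -0.506], [0.006, -0.756, -0.654]] [[540.1, 0.0, 312.4], [0.0, 540.1, 232.1], [0.0, 0.0, 1.0]]
top [ 0.423 -0.021  1.604] [[0.001, -0.998, 0.056], [-1.0, 0.0, 0.027], [-0.027, -0.056, -0.998]] [[622.9, 0.0, 315.3], [0.0, 622.9, 243.5], [0.0, 0.0, 1.0]]
wrist [ 0.329 -0.477  0.383] [[0.451, -0.861, -0.236], [-0.892, -0.436, -0.117], [-0.002, 0.264, -0.965]] [[393.9, 0.0, 325.7], [0.0, 393.9, 235.4], [0.0, 0.0, 1.0]]
{'time': 0.15, 'joints': [-71.765, 11.872, 88.383, 0.003, 79.84, -8.623], 'qd': [0.049, -0.155, -0.24, 0.003, -0.014, 0.016], 'tau': [0.0, -37.131, -28.181, 0.07, 0.033, -0.0], 'tool_pos': [0.26, -0.512, 0.222], 'tcp_rot': [[0.892, 0.452, -0.0], [0.452, -0.892, 0.002], [0.0, -0.002, -1.0]], 'contact_force': [0.109, -0.474, 0.139], 'ft_torque': [0.01, -0.02, -0.022], 'width': 0.094}
```

View pics/scene0.png

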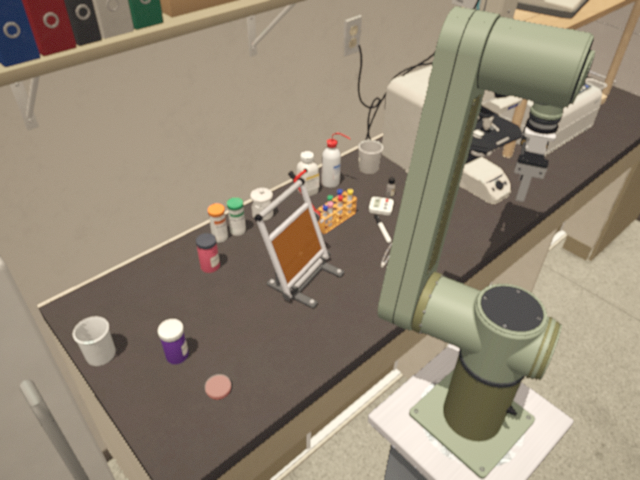

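View pics/top0.png

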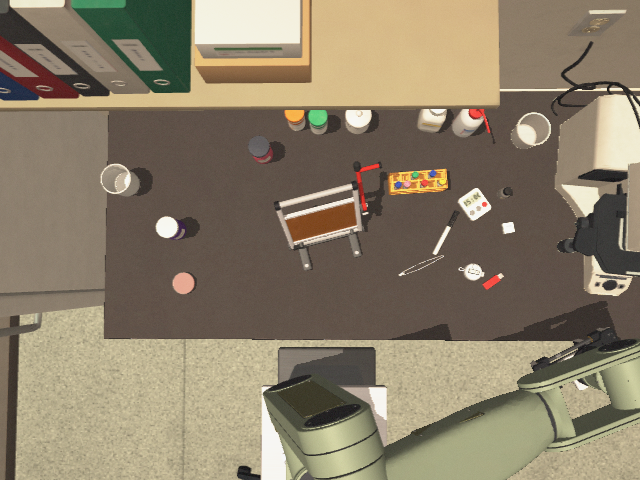

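View pics/wrist0.png

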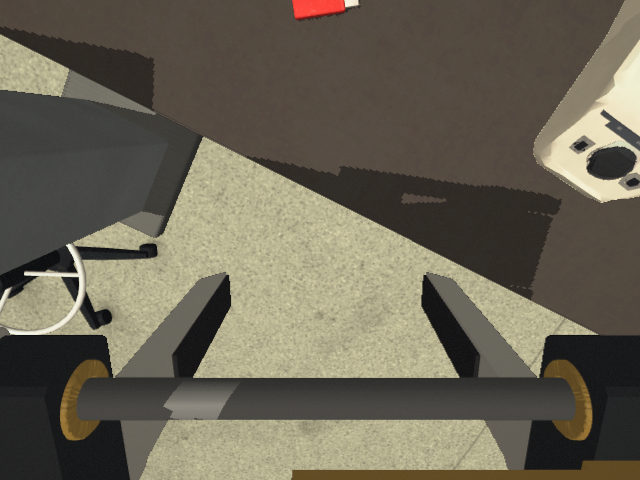

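Run:
```python
import cv2
a=cv2.imread('pics/top0.png')[140:290,250:400]; cv2.imwrite('pics/tz.png',cv2.resize(a,None,fx=4,fy=4,interpolation=cv2.INTER_CUBIC))
a=cv2.imread('pics/scene0.png')[160:310,240:390]; cv2.imwrite('pics/sz.png',cv2.resize(a,None,fx=4,fy=4,interpolation=cv2.INTER_CUBIC))
```

```text
(no output)
```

View pics/tz.png

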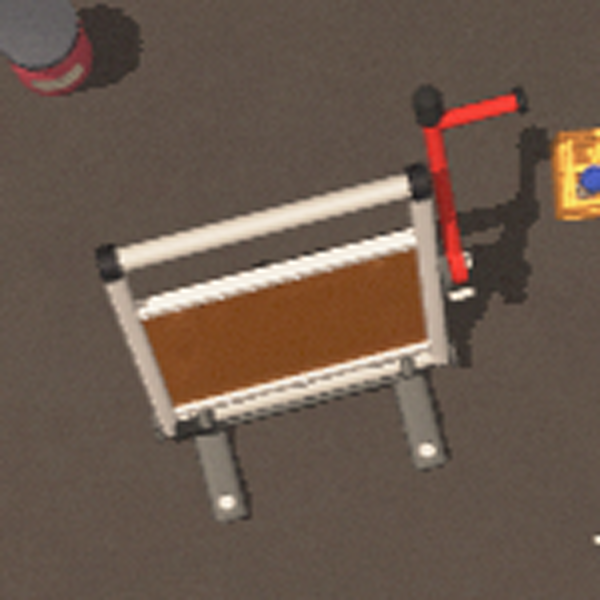

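View pics/sz.png

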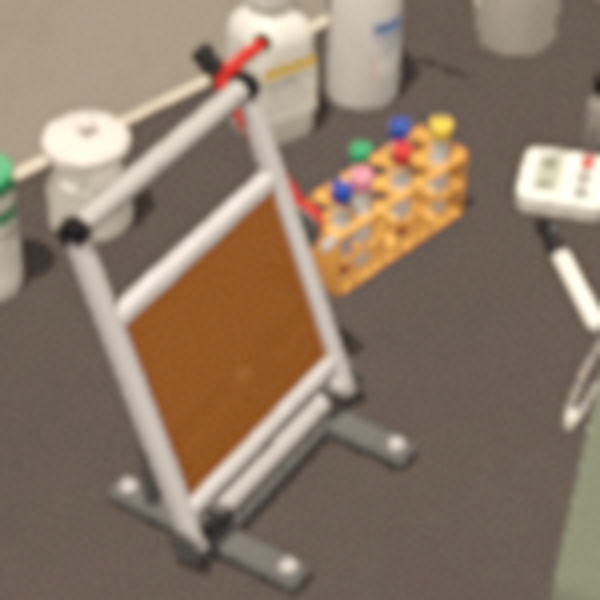

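```bash
cat >> h.py <<'E'
def model(x,y,yaw,t=.35,k=0.):
    c,s=np.cos(yaw),np.sin(yaw); R=np.array([[c,-s,0],[s,c,0],[0,0,1]]); o=np.array([x,y,0])
    S=lambda r,yy: np.array([r*np.sin(t),yy,.025+r*np.cos(t)])
    a=t+.32-k
    L=lambda r,yy: S(.120,yy)+np.array([r*np.sin(a),0,r*np.cos(a)])
    P=dict(railL=S(.23,.091),railR=S(.23,-.091),mid=S(.23,0),hub=S(.12,-.105),tip=L(.13,-.105),peg=L(.112,-.13),pegend=L(.112,-.158),
      fFL=np.array([-.075,.077,0]),fFR=np.array([-.075,-.077,0]))
    return {k:o+R@v for k,v in P.items()}
E
python3 - <<'E'
from h import *
from scipy.optimize import least_squares
_,dt=load('top0');_,ds=load('scene0')
T=dict(railL=(277,205.5),railR=(354.5,185.5),pegend=(380,164.75),tip=(357,166.2))
S=dict(railL=(258.5,217.7),railR=(300,181.7),pegend=(306,170.5),tip=(291.7,174.2))
def f(p):
    m=model(*p); return np.concatenate([proj(dt,m[k])-T[k] for k in T]+[proj(ds,m[k])-S[k] for k in S])
r=least_squares(f,[.55,0,.2],loss='soft_l1'); print(r.x,r.fun.round(1).tolist())
m=model(*r.x)
for k,v in m.items(): print(k,v.round(4),proj(dt,v).round(1))
# others on table
for n,uv in dict(shelf=(300,107),jar=(169,228),redjar=(261,150),rack1=(390,185),rack2=(418,170),cup=(358,120)).items():
    p,q=ray(dt,uv); print(n,[(p+q*(z-p[2])/q[2]).round(3).tolist() for z in (0,.1,.5)])
E
```

```text
[ 0.5287929  -0.00317432  0.25294046] [-2.2, 0.4, 0.3, -0.4, 0.1, 0.1, -1.0, -1.3, -0.3, 1.0, 2.5, -0.5, 1.0, -0.5, 0.2, -0.5]
railL [0.5824 0.1047 0.2411] [274.8 205.9]
railR [ 0.6279 -0.0715  0.2411] [354.8 185.1]
mid [0.6051 0.0166 0.2411] [314.8 195.5]
hub [ 0.5949 -0.0945  0.1377] [363.  205.5]
tip [ 0.6731 -0.0743  0.2396] [356.  164.9]
peg [ 0.6685 -0.1013  0.2255] [367.9 168. ]
pegend [ 0.6755 -0.1284  0.2255] [380.1 164.8]
fFL [0.4369 0.0526 0.    ] [303.3 272.9]
fFR [ 0.4754 -0.0965  0.    ] [361.3 258. ]
shelf [[0.87, 0.062, 0.0], [0.842, 0.057, 0.1], [0.731, 0.036, 0.5]]
jar [[0.553, 0.402, 0.0], [0.545, 0.376, 0.1], [0.513, 0.27, 0.5]]
redjar [[0.757, 0.164, 0.0], [0.736, 0.152, 0.1], [0.653, 0.106, 0.5]]
rack1 [[0.664, -0.171, 0.0], [0.649, -0.162, 0.1], [0.589, -0.124, 0.5]]
rack2 [[0.703, -0.244, 0.0], [0.686, -0.23, 0.1], [0.616, -0.174, 0.5]]
cup [[0.835, -0.089, 0.0], [0.809, -0.085, 0.1], [0.706, -0.068, 0.5]]
```

```bash
cat >> h.py <<'E'
B=np.array([.5288,-.0032]); YAW=.253
def b2w(x,y,z): 
    c,s=np.cos(YAW),np.sin(YAW); return np.array([B[0]+c*x-s*y,B[1]+s*x+c*y,z])
from scipy.spatial.transform import Rotation as Ro
# target tool: y along +x', z down, x along +y'
RT=np.array([[-np.sin(YAW),np.cos(YAW),0],[np.cos(YAW),np.sin(YAW),0],[0,0,-1]])
def rel(P):
    s=monitor.state(); R=np.array(s['tcp_rot']); 
    print('t',s['time'],'tcp',np.round(s['tool_pos'],4),'F',np.round(s['contact_force'],2),'w',round(s['width'],4),'j',np.round(s['joints'],1))
    print('shift mm now-axes',(R.T@(np.array(P)-s['tool_pos'])*1000).round(1),'rotvec',Ro.from_matrix(R.T@RT).as_rotvec().round(3))
    d=np.array(s['tool_pos'])[:2]-B; c,q=np.cos(YAW),np.sin(YAW); print('tcp in base frame',(c*d[0]+q*d[1]).round(4),(-q*d[0]+c*d[1]).round(4))
E
python3 - <<'E'
from h import *
_,dt=load('top0');_,ds=load('scene0')
for z in np.arange(.2,1.0,.1):
    p,q=ray(dt,(300,107)); P=p+q*(z-p[2])/q[2]
    print(z.round(2),P.round(3),proj(ds,P).round(0), proj(ds,P+[0,.3,0]).round())
print(b2w(.141,-.133,.226)); rel(b2w(.141,-.133,.34))
E
```

```text
0.2 [0.814 0.052 0.2  ] [222. 181.] [118. 229.]
0.3 [0.786 0.047 0.3  ] [226. 153.] [116. 200.]
0.4 [0.759 0.041 0.4  ] [230. 121.] [113. 168.]
0.5 [0.731 0.036 0.5  ] [235.  85.] [110. 130.]
0.6 [0.703 0.031 0.6  ] [241.  44.] [107.  87.]
0.7 [0.675 0.026 0.7  ] [248.  -3.] [103.  36.]
0.8 [0.647 0.021 0.8  ] [255. -57.] [ 98. -25.]
0.9 [0.619 0.015 0.9  ] [ 264. -121.] [ 92. -99.]
[ 0.69860256 -0.09667241  0.226     ]
t 0.15 tcp [ 0.2596 -0.5124  0.2216] F [ 0.11 -0.47  0.14] w 0.0937 j [-71.8  11.9  88.4   0.   79.8  -8.6]
shift mm now-axes [ 579.5 -172.8 -117.9] rotvec [-1.000e-03 -1.000e-03 -1.355e+00]
tcp in base frame -0.3881 -0.4256
```

Run:
```python
from h import *
_,ds=load('scene0');_,dt=load('top0')
for z in (.2,.3,.4,.5,.55,.6,.65): print(z,proj(ds,[.26,-.512,z]).round(),proj(dt,[.26,-.512,z]).round())
a=cv2.imread('pics/scene0.png')[0:230,430:640]; cv2.imwrite('pics/sz2.png',cv2.resize(a,None,fx=2.6,fy=2.6,interpolation=cv2.INTER_CUBIC))
```

```text
0.2 [521. 191.] [554. 352.]
0.3 [531. 159.] [571. 358.]
0.4 [543. 123.] [591. 365.]
0.5 [555.  84.] [615. 373.]
0.55 [562.  63.] [629. 377.]
0.6 [569.  41.] [644. 383.]
0.65 [577.  17.] [661. 388.]
```

View pics/sz2.png

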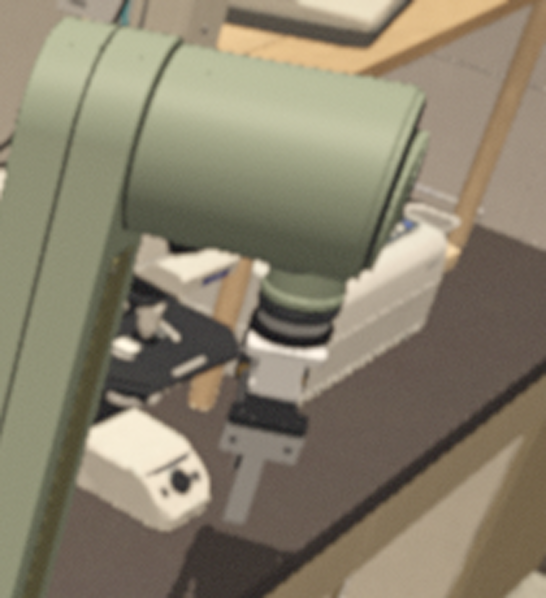

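Run:
```python
import cv2
a=cv2.imread('pics/scene0.png')[0:140,0:320]; cv2.imwrite('pics/sz3.png',cv2.resize(a,None,fx=2.5,fy=2.5,interpolation=cv2.INTER_CUBIC))
a=cv2.imread('pics/top0.png')[80:140,100:360]; cv2.imwrite('pics/tz3.png',cv2.resize(a,None,fx=3,fy=3,interpolation=cv2.INTER_CUBIC))
```

```text
(no output)
```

View pics/sz3.png

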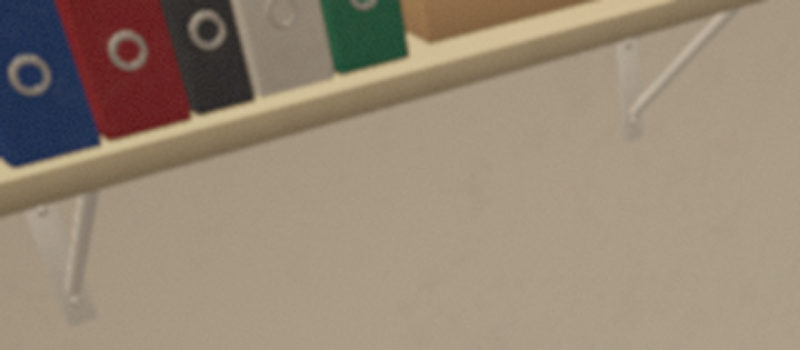

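View pics/tz3.png

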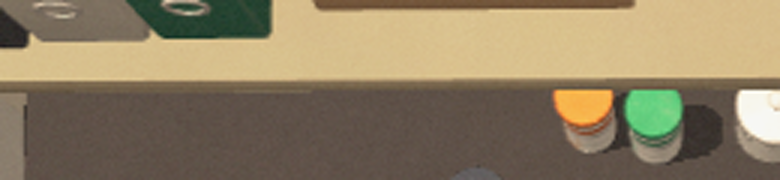

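>>> {"fn": "apply_moves", "kwargs": {"motion": [{"gripper":0,"x":40,"y":-10,"az":-0.1},{"gripper":0,"az":-0.14},{"gripper":0,"az":-0.14},{"gripper":0,"az":-0.14},{"gripper":0,"az":-0.14},{"gripper":0,"az":-0.14},{"gripper":0,"az":-0.14},{"gripper":0,"az":-0.14},{"gripper":0,"az":-0.14},{"gripper":0,"az":-0.13},{"gripper":0}]}}

```text
schema error: expected keys gripper, x, y, z, ax, ay, az
```

```bash
python3 -c "
from h import *
rel(b2w(.02,-.22,.222))"
```

```text
t 0.15 tcp [ 0.2596 -0.5124  0.2216] F [ 0.11 -0.47  0.14] w 0.0937 j [-71.8  11.9  88.4   0.   79.8  -8.6]
shift mm now-axes [ 4.427e+02 -1.135e+02 -1.000e-01] rotvec [-1.000e-03 -1.000e-03 -1.355e+00]
tcp in base frame -0.3881 -0.4256
```

All keys are required in each row.

>>> {"fn": "apply_moves", "kwargs": {"motion": [{"gripper":0,"x":40,"y":-10,"z":0,"ax":0,"ay":0,"az":-0.1},{"gripper":0,"x":0,"y":0,"z":0,"ax":0,"ay":0,"az":-0.14},{"gripper":0,"x":0,"y":0,"z":0,"ax":0,"ay":0,"az":-0.14},{"gripper":0,"x":0,"y":0,"z":0,"ax":0,"ay":0,"az":-0.14},{"gripper":0,"x":0,"y":0,"z":0,"ax":0,"ay":0,"az":-0.14},{"gripper":0,"x":0,"y":0,"z":0,"ax":0,"ay":0,"az":-0.14},{"gripper":0,"x":0,"y":0,"z":0,"ax":0,"ay":0,"az":-0.14},{"gripper":0,"x":0,"y":0,"z":0,"ax":0,"ay":0,"az":-0.14},{"gripper":0,"x":0,"y":0,"z":0,"ax":0,"ay":0,"az":-0.14},{"gripper":0,"x":0,"y":0,"z":0,"ax":0,"ay":0,"az":-0.13},{"gripper":0,"x":0,"y":0,"z":0,"ax":0,"ay":0,"az":0}]}}

```text
time: 1.25
tool_pos: [0.2909, -0.4809, 0.2162]
tcp_rot: [[-0.299, 0.954, -0.004], [0.954, 0.299, 0.011], [0.012, -0.001, -1.0]]
contact_force: [0.4, 0.3, -0.4]
width: 0.0094
```

```bash
python3 -c "
from h import *
rel(b2w(.02,-.22,.222))"
```

```text
t 1.25 tcp [ 0.2909 -0.4809  0.2162] F [ 0.44  0.32 -0.39] w 0.0094 j [-67.7  11.   90.    0.   79.6 -85.1]
shift mm now-axes [164.1 378.7  -4.1] rotvec [-0.001 -0.012  0.051]
tcp in base frame -0.3499 -0.4029
```

>>> {"fn": "apply_moves", "kwargs": {"motion": [{"gripper":0,"x":16,"y":38,"z":-1,"ax":0,"ay":-0.012,"az":0.05},{"gripper":0,"x":16,"y":38,"z":-1,"ax":0,"ay":0,"az":0},{"gripper":0,"x":16,"y":38,"z":-1,"ax":0,"ay":0,"az":0},{"gripper":0,"x":16,"y":38,"z":-1,"ax":0,"ay":0,"az":0},{"gripper":0,"x":16,"y":38,"z":-1,"ax":0,"ay":0,"az":0},{"gripper":0,"x":16,"y":38,"z":-1,"ax":0,"ay":0,"az":0},{"gripper":0,"x":16,"y":38,"z":-1,"ax":0,"ay":0,"az":0},{"gripper":0,"x":0,"y":0,"z":0,"ax":0,"ay":0,"az":0}]}}

```text
time: 2.05
tool_pos: [0.5279, -0.3018, 0.2209]
tcp_rot: [[-0.218, 0.976, -0.002], [0.976, 0.218, 0.001], [0.001, -0.002, -1.0]]
contact_force: [-0.2, -0.7, 0.1]
width: 0.0005
```

```bash
python3 -c "
from h import *
rel(b2w(.02,-.22,.222))
snap('scene','scene1');snap('wrist','wrist1');s,d=snap('top','top1')
"
```

```text
t 2.05 tcp [ 0.5279 -0.3018  0.2209] F [-0.18 -0.7   0.09] w 0.0005 j [-37.9  16.   83.4  -0.   80.7 -50.5]
shift mm now-axes [72.  93.3 -1.1] rotvec [-0.002 -0.001 -0.034]
tcp in base frame -0.0756 -0.2888
```

View pics/scene1.png

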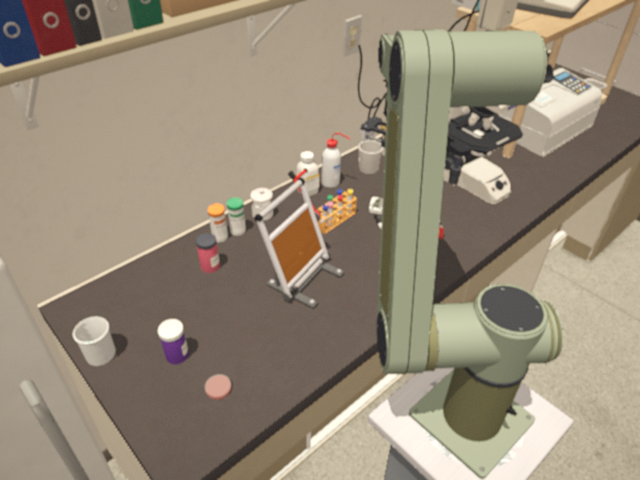

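View pics/wrist1.png

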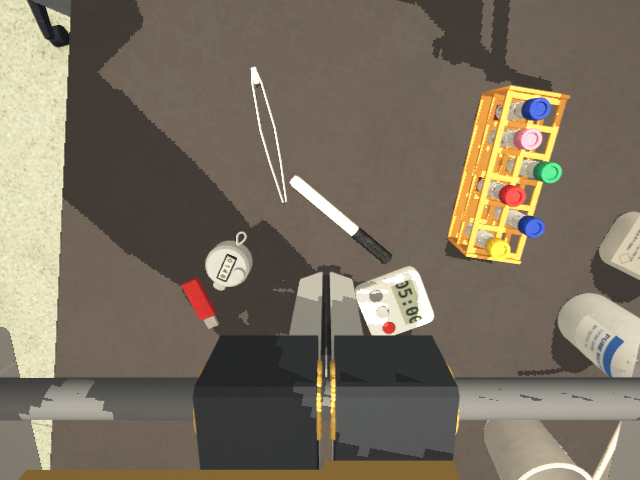

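>>> {"fn": "apply_moves", "kwargs": {"motion": [{"gripper":0,"x":20,"y":25,"z":-1,"ax":0,"ay":0,"az":-0.03},{"gripper":0,"x":20,"y":25,"z":-1,"ax":0,"ay":0,"az":0},{"gripper":0,"x":20,"y":25,"z":-1,"ax":0,"ay":0,"az":0},{"gripper":0,"x":15,"y":20,"z":-1,"ax":0,"ay":0,"az":0},{"gripper":0,"x":0,"y":0,"z":0,"ax":0,"ay":0,"az":0}]}}

```text
time: 2.7
tool_pos: [0.5949, -0.2162, 0.2234]
tcp_rot: [[-0.224, 0.975, -0.008], [0.975, 0.224, -0.001], [0.0, -0.009, -1.0]]
contact_force: [0.9, -0.2, 0.6]
width: 0.0004
```

```bash
python3 -c "
from h import *
rel(b2w(.15,-.20,.222))
s,d=snap('wrist','wrist2')
for k,v in model(*B,YAW).items(): print(k,proj(d,v,s).round(0))
"
```

```text
t 2.7 tcp [ 0.5949 -0.2162  0.2234] F [ 0.87 -0.22  0.6 ] w 0.0004 j [-27.6  19.   79.2  -0.3  82.2 -40.5]
shift mm now-axes [ 26.6 138.7   0.2] rotvec [-0.009 -0.001 -0.027]
tcp in base frame 0.0106 -0.2228
railL [  630. -1165.]
railR [528. -59.]
mid [ 566. -478.]
hub [372.  53.]
tip [655. -11.]
peg [582.  77.]
pegend [572. 153.]
fFL [ 209. -159.]
fFR [227.  52.]
```

View pics/wrist2.png

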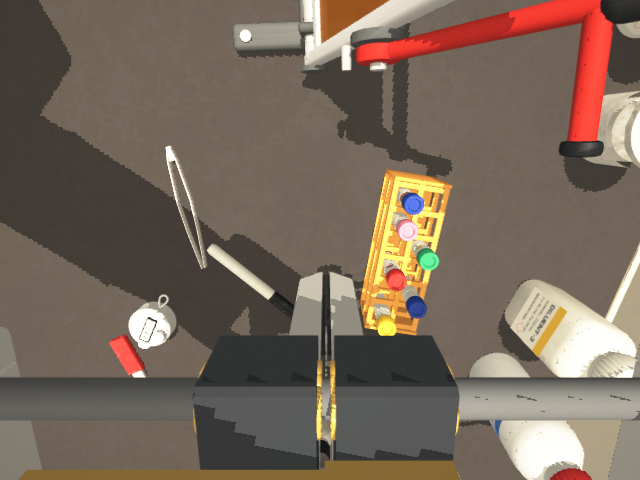

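>>> {"fn": "apply_moves", "kwargs": {"motion": [{"gripper":0,"x":7,"y":38,"z":-1,"ax":-0.009,"ay":0,"az":-0.027},{"gripper":0,"x":7,"y":38,"z":-1,"ax":0,"ay":0,"az":0},{"gripper":0,"x":7,"y":38,"z":-1,"ax":0,"ay":0,"az":0},{"gripper":0,"x":7,"y":30,"z":-1,"ax":0,"ay":0,"az":0},{"gripper":0,"x":0,"y":0,"z":0,"ax":0,"ay":0,"az":0}]}}

```text
time: 3.25
tool_pos: [0.7233, -0.1673, 0.2247]
tcp_rot: [[-0.231, 0.973, -0.007], [0.973, 0.231, -0.003], [-0.001, -0.008, -1.0]]
contact_force: [-0.3, 0.5, -0.3]
width: 0.0004
```

```bash
python3 -c "
from h import *
rel(b2w(.152,-.135,.222))
s,d=snap('wrist','wrist3');snap('scene','scene3')
for k,v in model(*B,YAW).items(): print(k,proj(d,v,s).round(0))
"
```

```text
t 3.25 tcp [ 0.7233 -0.1673  0.2247] F [-0.32  0.52 -0.3 ] w 0.0004 j [-19.6  32.5  60.1  -0.3  87.7 -32.9]
shift mm now-axes [72.7  3.4  2.6] rotvec [-0.008  0.001 -0.02 ]
tcp in base frame 0.1472 -0.2076
railL [ -38. -968.]
railR [108.   9.]
mid [  52. -368.]
hub [143.  87.]
tip [242.  53.]
peg [226. 129.]
pegend [232. 199.]
fFL [  46. -132.]
fFR [81. 72.]
```

View pics/wrist3.png

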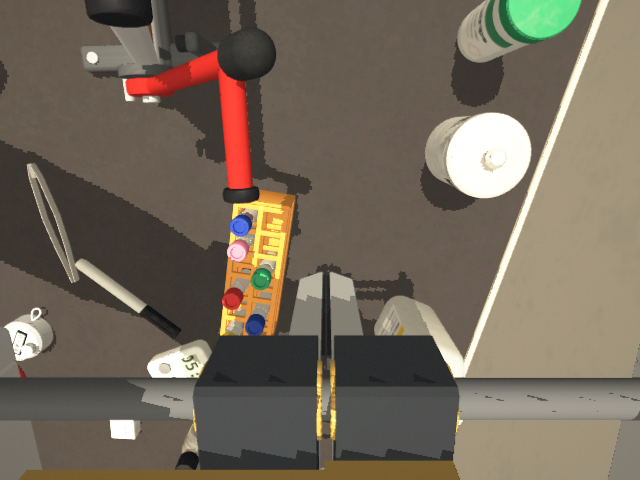

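View pics/scene3.png

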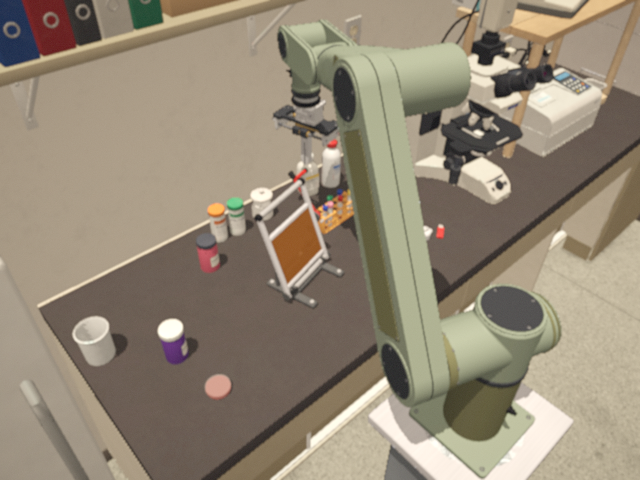

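>>> {"fn": "apply_moves", "kwargs": {"motion": [{"gripper":0,"x":25,"y":2,"z":0,"ax":-0.008,"ay":0,"az":-0.02},{"gripper":0,"x":25,"y":1,"z":0,"ax":0,"ay":0,"az":0},{"gripper":0,"x":25,"y":1,"z":0,"ax":0,"ay":0,"az":0},{"gripper":0,"x":0,"y":0,"z":0,"ax":0,"ay":0,"az":0}]}}

```text
time: 3.75
tool_pos: [0.6998, -0.1038, 0.2246]
tcp_rot: [[-0.236, 0.972, -0.006], [0.972, 0.236, -0.004], [-0.002, -0.007, -1.0]]
contact_force: [0.6, 0.8, -0.3]
width: 0.0006
```

```bash
python3 -c "
from h import *
rel(b2w(.04,-.135,.222))
s,d=snap('wrist','wrist4')
"
```

```text
t 3.75 tcp [ 0.6998 -0.1038  0.2246] F [ 0.57  0.79 -0.31] w 0.0006 j [-15.3  28.   66.7  -0.3  85.5 -28.9]
shift mm now-axes [   3.7 -100.4    3.2] rotvec [-0.007  0.002 -0.015]
tcp in base frame 0.1403 -0.1402
```

View pics/wrist4.png

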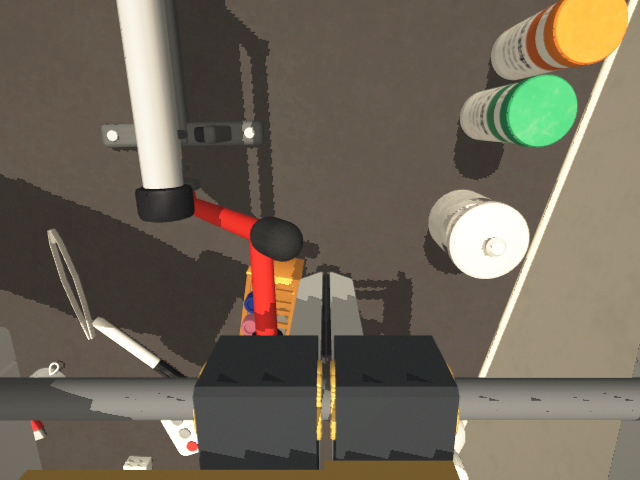

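>>> {"fn": "apply_moves", "kwargs": {"motion": [{"gripper":0,"x":0,"y":-12,"z":-0.5,"ax":0,"ay":0,"az":-0.015},{"gripper":0,"x":0,"y":-12,"z":-0.5,"ax":0,"ay":0,"az":0},{"gripper":0,"x":0,"y":-12,"z":-0.5,"ax":0,"ay":0,"az":0},{"gripper":0,"x":0,"y":-12,"z":-0.5,"ax":0,"ay":0,"az":0}]}}

```text
time: 4.2
tool_pos: [0.656, -0.1197, 0.2341]
tcp_rot: [[-0.245, 0.97, 0.012], [0.97, 0.245, 0.002], [-0.001, 0.012, -1.0]]
contact_force: [1.0, 6.2, 6.3]
width: 0.0003
```

```bash
python3 -c "
from h import *
rel(b2w(.04,-.135,.222))
s,d=snap('wrist','wrist5')
"
```

```text
t 4.2 tcp [ 0.656  -0.1197  0.2341] F [0.99 6.24 6.34] w 0.0003 j [-17.9  22.   74.    0.3  83.4 -32.1]
shift mm now-axes [  9.4 -54.2  11.4] rotvec [ 0.012  0.001 -0.006]
tcp in base frame 0.094 -0.1447
```

View pics/wrist5.png

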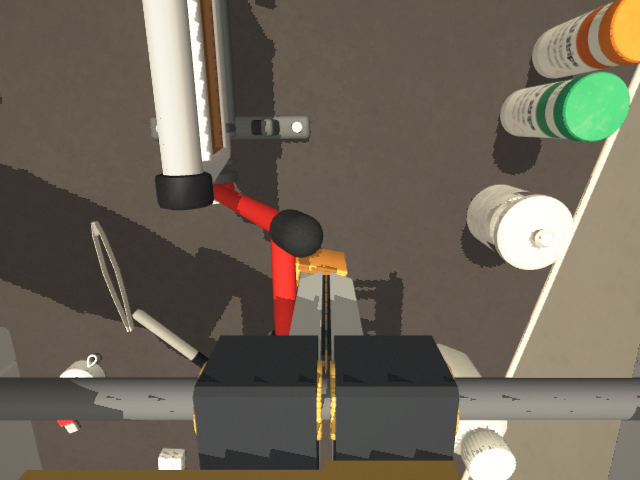

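>>> {"fn": "apply_moves", "kwargs": {"motion": [{"gripper":0,"x":7,"y":0,"z":0,"ax":0,"ay":0,"az":0},{"gripper":0,"x":3,"y":-6,"z":0,"ax":0.01,"ay":0,"az":0}]}}

```text
time: 4.45
tool_pos: [0.6453, -0.1159, 0.2366]
tcp_rot: [[-0.24, 0.971, 0.004], [0.971, 0.24, -0.003], [-0.004, 0.003, -1.0]]
contact_force: [0.4, 0.4, 0.8]
width: 0.0005
```

```bash
python3 -c "
from h import *
rel(b2w(.04,-.135,.222))
s,d=snap('scene','scene6')
"
python3 -c "
import cv2
a=cv2.imread('pics/scene6.png')[90:310,200:420]; cv2.imwrite('pics/sz6.png',cv2.resize(a,None,fx=2.7,fy=2.7,interpolation=cv2.INTER_CUBIC))"
```

```text
t 4.45 tcp [ 0.6453 -0.1159  0.2366] F [0.42 0.4  0.82] w 0.0005 j [-17.7  20.8  75.3  -0.1  83.7 -31.5]
shift mm now-axes [  2.8 -44.6  14.5] rotvec [ 0.003  0.004 -0.011]
tcp in base frame 0.0846 -0.1383
```

View pics/sz6.png

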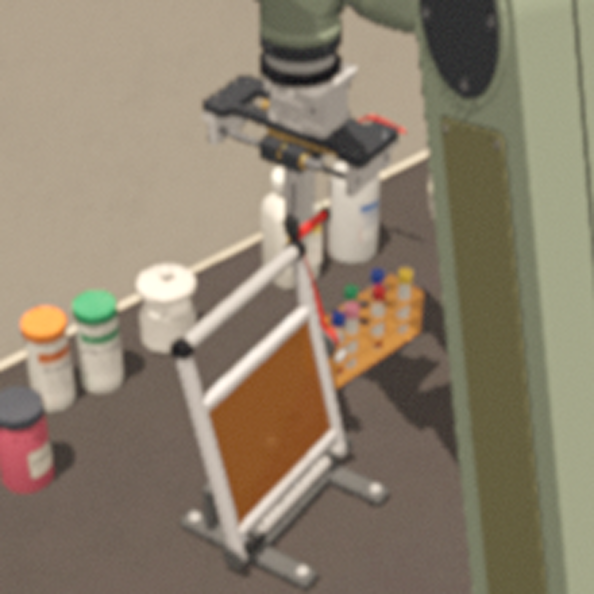

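>>> {"fn": "apply_moves", "kwargs": {"motion": [{"gripper":0,"x":1,"y":-10,"z":0,"ax":0,"ay":0,"az":-0.01},{"gripper":0,"x":1,"y":-10,"z":0,"ax":0,"ay":0,"az":0},{"gripper":0,"x":1,"y":-10,"z":0,"ax":0,"ay":0,"az":0}]}}

```text
time: 4.8
tool_pos: [0.612, -0.1227, 0.235]
tcp_rot: [[-0.249, 0.969, -0.001], [0.969, 0.249, -0.005], [-0.004, -0.002, -1.0]]
contact_force: [0.4, -0.3, -0.4]
width: 0.0005
```

```bash
python3 -c "
from h import *
rel(b2w(.04,-.135,.222))
s,d=snap('wrist','wrist7')
"
```

```text
t 4.8 tcp [ 0.612  -0.1227  0.235 ] F [ 0.36 -0.26 -0.43] w 0.0005 j [-19.1  17.2  80.1  -0.3  82.6 -33.5]
shift mm now-axes [  1.5 -10.6  13. ] rotvec [-0.002  0.004 -0.001]
tcp in base frame 0.0506 -0.1365
```

View pics/wrist7.png

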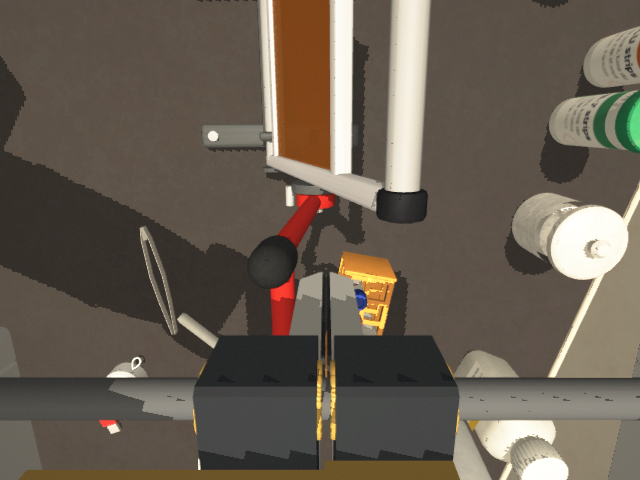

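>>> {"fn": "apply_moves", "kwargs": {"motion": [{"gripper":0,"x":1,"y":-10,"z":0,"ax":0,"ay":0,"az":0},{"gripper":0,"x":0,"y":-10,"z":0,"ax":0,"ay":0,"az":0},{"gripper":0,"x":0,"y":0,"z":0,"ax":0,"ay":0,"az":0}]}}

```text
time: 5.15
tool_pos: [0.5879, -0.1274, 0.2341]
tcp_rot: [[-0.248, 0.969, -0.005], [0.969, 0.248, -0.004], [-0.003, -0.006, -1.0]]
contact_force: [1.0, -0.1, 1.1]
width: 0.0002
```

```bash
python3 -c "
from h import *
rel(b2w(.04,-.135,.222))
s,d=snap('wrist','wrist8')
for k,v in model(*B,YAW,k=2.96).items(): print(k,v.round(3),proj(d,v,s).round(0))
"
```

```text
t 5.15 tcp [ 0.5879 -0.1274  0.2341] F [ 0.96 -0.13  1.06] w 0.0002 j [-20.3  14.7  83.4  -0.3  82.1 -34.6]
shift mm now-axes [ 0.1 13.9 12. ] rotvec [-0.006  0.003 -0.003]
tcp in base frame 0.0262 -0.135
railL [0.582 0.105 0.241] [ 510. -432.]
railR [ 0.628 -0.072  0.241] [454. 214.]
mid [0.605 0.017 0.241] [477. -50.]
hub [ 0.595 -0.095  0.138] [347. 201.]
tip [ 0.5   -0.119  0.052] [231. 183.]
peg [ 0.52  -0.14   0.064] [245. 214.]
pegend [ 0.527 -0.167  0.064] [247. 245.]
fFL [0.437 0.053 0.   ] [210. -32.]
fFR [ 0.475 -0.097  0.   ] [223. 147.]
```

View pics/wrist8.png

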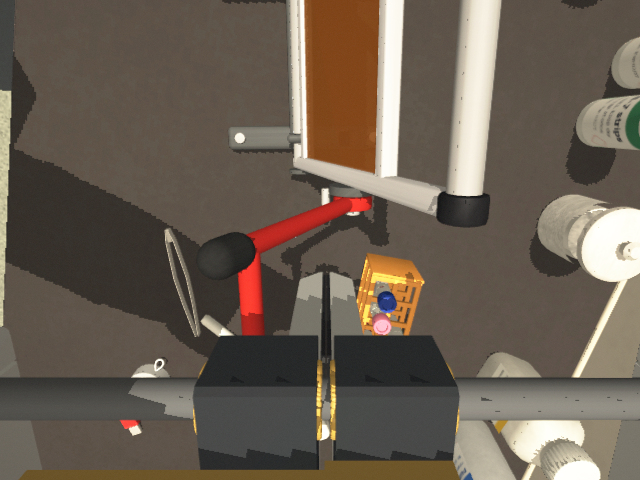

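>>> {"fn": "apply_moves", "kwargs": {"motion": [{"gripper":0,"x":0,"y":0,"z":-20,"ax":0,"ay":0,"az":0},{"gripper":0,"x":0,"y":0,"z":-20,"ax":0,"ay":0,"az":0},{"gripper":0.5,"x":0,"y":0,"z":-17,"ax":0,"ay":0,"az":0},{"gripper":1,"x":0,"y":0,"z":-2,"ax":0,"ay":0,"az":0},{"gripper":1,"x":0,"y":0,"z":0,"ax":0,"ay":0,"az":0}]}}

```text
time: 5.7
tool_pos: [0.5892, -0.1267, 0.2933]
tcp_rot: [[-0.248, 0.969, -0.006], [0.969, 0.248, -0.003], [-0.001, -0.006, -1.0]]
contact_force: [-0.4, -0.3, -0.3]
width: 0.0208
```

```bash
python3 -c "
from h import *
rel(b2w(.042,0,.29))
s,d=snap('wrist','wrist9')
for k,v in model(*B,YAW,k=2.96).items(): print(k,v.round(3),proj(d,v,s).round(0))
"
```

```text
t 5.7 tcp [ 0.5892 -0.1267  0.2933] F [-0.4  -0.3  -0.25] w 0.0208 j [-20.2  12.9  78.7  -0.3  88.6 -34.6]
shift mm now-axes [134.7  14.1   3. ] rotvec [-0.006  0.001 -0.003]
tcp in base frame 0.0276 -0.1347
railL [0.582 0.105 0.241] [ 444. -238.]
railR [ 0.628 -0.072  0.241] [418. 191.]
mid [0.605 0.017 0.241] [429.   4.]
hub [ 0.595 -0.095  0.138] [342. 188.]
tip [ 0.5   -0.119  0.052] [243. 176.]
peg [ 0.52  -0.14   0.064] [256. 202.]
pegend [ 0.527 -0.167  0.064] [257. 229.]
fFL [0.437 0.053 0.   ] [225.  -9.]
fFR [ 0.475 -0.097  0.   ] [235. 145.]
```

View pics/wrist9.png

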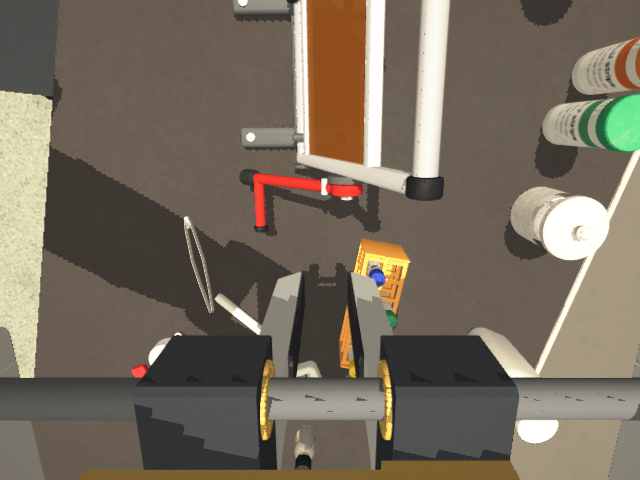

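>>> {"fn": "apply_moves", "kwargs": {"motion": [{"gripper":1,"x":36,"y":4,"z":0,"ax":-0.006,"ay":0,"az":0},{"gripper":1,"x":36,"y":4,"z":0,"ax":0,"ay":0,"az":0},{"gripper":1,"x":36,"y":4,"z":0,"ax":0,"ay":0,"az":0},{"gripper":1,"x":32,"y":3,"z":0,"ax":0,"ay":0,"az":0},{"gripper":1,"x":0,"y":0,"z":0,"ax":0,"ay":0,"az":0},{"gripper":1,"x":0,"y":0,"z":0,"ax":0,"ay":0,"az":0}]}}

```text
time: 6.35
tool_pos: [0.566, 0.0166, 0.2846]
tcp_rot: [[-0.245, 0.969, -0.011], [0.969, 0.245, 0.0], [0.003, -0.011, -1.0]]
contact_force: [0.4, 0.2, 0.8]
width: 0.0732
```

```bash
python3 -c "
from h import *
rel(b2w(.082,0,.239))
s,d=snap('wrist','wrist10'); snap('scene','scene10')
for k,v in model(*B,YAW,k=2.96).items(): print(k,v.round(3),proj(d,v,s).round(0))
"
```

```text
t 6.35 tcp [0.566  0.0166 0.2846] F [0.4  0.2  0.82] w 0.0732 j [ -7.    8.8  84.5  -0.1  87.3 -21.2]
shift mm now-axes [-9.8 41.6 45.1] rotvec [-0.011 -0.003 -0.005]
tcp in base frame 0.041 0.0098
railL [0.582 0.105 0.241] [399. 119.]
railR [ 0.628 -0.072  0.241] [387. 425.]
mid [0.605 0.017 0.241] [392. 289.]
hub [ 0.595 -0.095  0.138] [327. 354.]
tip [ 0.5   -0.119  0.052] [238. 310.]
peg [ 0.52  -0.14   0.064] [250. 336.]
pegend [ 0.527 -0.167  0.064] [251. 359.]
fFL [0.437 0.053 0.   ] [222. 138.]
fFR [ 0.475 -0.097  0.   ] [231. 270.]
```

View pics/wrist10.png

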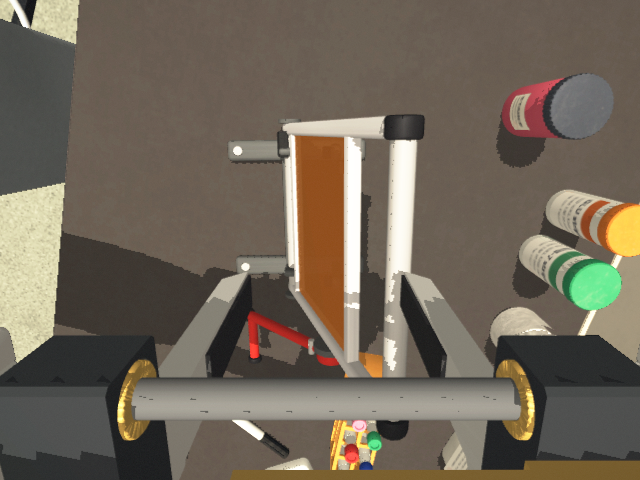

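View pics/scene10.png

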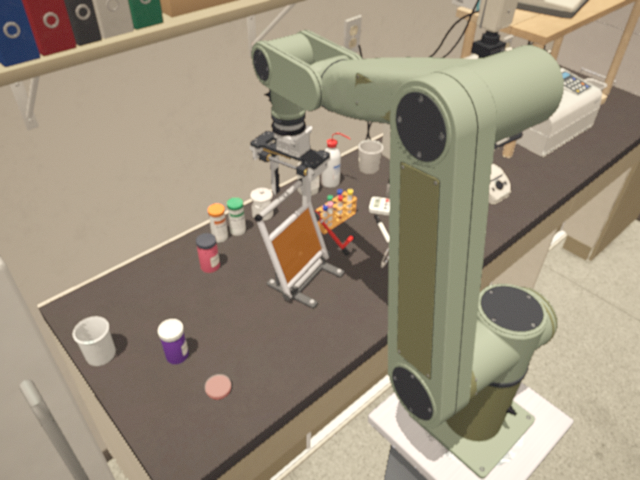

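>>> {"fn": "apply_moves", "kwargs": {"motion": [{"gripper":1,"x":-5,"y":10,"z":0,"ax":-0.01,"ay":0,"az":-0.005},{"gripper":1,"x":-5,"y":6,"z":0,"ax":0,"ay":0,"az":0},{"gripper":1,"x":0,"y":0,"z":0,"ax":0,"ay":0,"az":0},{"gripper":1,"x":0,"y":8,"z":13,"ax":0,"ay":0,"az":0},{"gripper":1,"x":0,"y":8,"z":13,"ax":0,"ay":0,"az":0},{"gripper":1,"x":0,"y":8,"z":8,"ax":0,"ay":0,"az":0},{"gripper":1,"x":0,"y":0,"z":0,"ax":0,"ay":0,"az":0}]}}

```text
time: 7.15
tool_pos: [0.6119, 0.011, 0.2459]
tcp_rot: [[-0.242, 0.97, -0.002], [0.97, 0.242, 0.003], [0.003, -0.001, -1.0]]
contact_force: [0.5, -0.1, -0.8]
width: 0.094
```

```bash
python3 -c "
from h import *
rel(b2w(.083,0,.239))
s,d=snap('wrist','wrist11')
for k,v in model(*B,YAW,k=2.96).items(): print(k,v.round(3),proj(d,v,s).round(0))
"
```

```text
t 7.15 tcp [0.6119 0.011  0.2459] F [ 0.48 -0.14 -0.82] w 0.094 j [ -7.1  15.4  81.2   0.1  83.6 -21.2]
shift mm now-axes [ 7.  -1.1  6.9] rotvec [-0.001 -0.003 -0.008]
tcp in base frame 0.084 -0.007
railL [0.582 0.105 0.241] [307.  73.]
railR [ 0.628 -0.072  0.241] [315. 453.]
mid [0.605 0.017 0.241] [312. 288.]
hub [ 0.595 -0.095  0.138] [270. 362.]
tip [ 0.5   -0.119  0.052] [183. 313.]
peg [ 0.52  -0.14   0.064] [195. 342.]
pegend [ 0.527 -0.167  0.064] [198. 367.]
fFL [0.437 0.053 0.   ] [164. 123.]
fFR [ 0.475 -0.097  0.   ] [180. 269.]
```

View pics/wrist11.png

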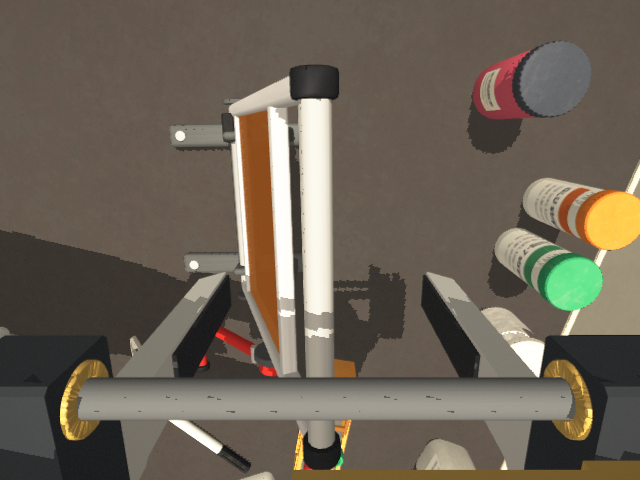

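>>> {"fn": "apply_moves", "kwargs": {"motion": [{"gripper":1,"x":7,"y":-3,"z":6,"ax":0,"ay":0,"az":-0.008},{"gripper":1,"x":0,"y":0,"z":0,"ax":0,"ay":0,"az":0},{"gripper":0.5,"x":0,"y":0,"z":0,"ax":0,"ay":0,"az":0},{"gripper":0.3,"x":0,"y":0,"z":0,"ax":0,"ay":0,"az":0},{"gripper":0.3,"x":0,"y":0,"z":0,"ax":0,"ay":0,"az":0},{"gripper":0.3,"x":0,"y":0,"z":0,"ax":0,"ay":0,"az":0},{"gripper":0.3,"x":0,"y":0,"z":0,"ax":0,"ay":0,"az":0}]}}

```text
time: 7.9
tool_pos: [0.6068, 0.0182, 0.2419]
tcp_rot: [[-0.252, 0.968, 0.001], [0.968, 0.252, 0.002], [0.002, 0.002, -1.0]]
contact_force: [-0.2, -0.3, -0.0]
width: 0.0576
```

```bash
python3 -c "
from h import *
rel(b2w(.081,0,.239))
s,d=snap('wrist','wrist12')
"
```

```text
t 7.9 tcp [0.6068 0.0182 0.2419] F [-0.23 -0.32 -0.  ] w 0.0576 j [ -6.5  14.8  82.3   0.1  82.8 -21.1]
shift mm now-axes [-1.2  0.1  2.9] rotvec [ 0.002 -0.002  0.002]
tcp in base frame 0.0809 0.0012
```

View pics/wrist12.png

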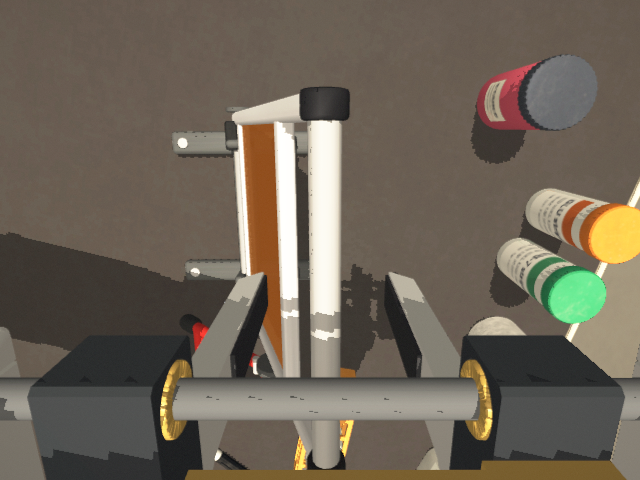

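Centred on the rail. Lower 3 mm and close.

>>> {"fn": "apply_moves", "kwargs": {"motion": [{"gripper":0.3,"x":0,"y":0,"z":3,"ax":0,"ay":0,"az":0},{"gripper":0.25,"x":0,"y":0,"z":0,"ax":0,"ay":0,"az":0},{"gripper":0,"x":0,"y":0,"z":0,"ax":0,"ay":0,"az":0},{"gripper":0,"x":0,"y":0,"z":0,"ax":0,"ay":0,"az":0},{"gripper":0,"x":0,"y":0,"z":0,"ax":0,"ay":0,"az":0},{"gripper":0,"x":0,"y":0,"z":0,"ax":0,"ay":0,"az":0},{"gripper":0,"x":0,"y":0,"z":0,"ax":0,"ay":0,"az":0},{"gripper":0,"x":0,"y":0,"z":0,"ax":0,"ay":0,"az":0},{"gripper":0,"x":0,"y":0,"z":0,"ax":0,"ay":0,"az":0}]}}

```text
time: 8.85
tool_pos: [0.6065, 0.0179, 0.2385]
tcp_rot: [[-0.252, 0.968, 0.0], [0.968, 0.252, 0.002], [0.002, 0.001, -1.0]]
contact_force: [0.1, -0.7, 0.3]
width: 0.0129
```

```bash
python3 -c "
from h import *
rel(b2w(.081,0,.239))
s,d=snap('wrist','wrist13')
"
```

```text
t 8.85 tcp [0.6065 0.0179 0.2385] F [ 0.11 -0.66  0.28] w 0.0129 j [ -6.5  15.   82.6   0.1  82.5 -21.1]
shift mm now-axes [-1.   0.5 -0.5] rotvec [ 0.001 -0.002  0.001]
tcp in base frame 0.0805 0.001
```

View pics/wrist13.png

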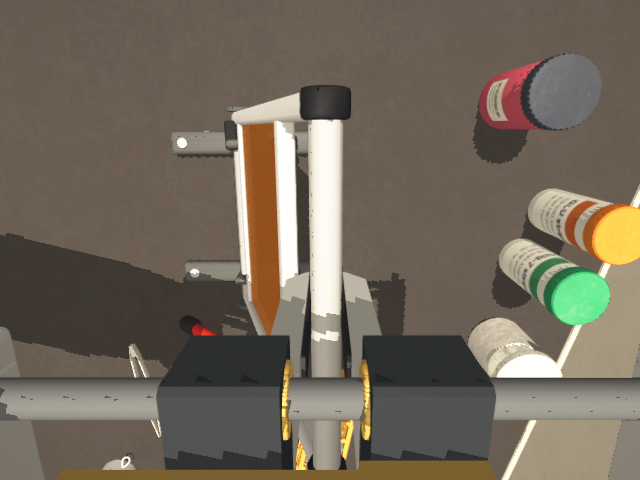

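>>> {"fn": "apply_moves", "kwargs": {"motion": [{"gripper":0,"x":0,"y":-9.6,"z":-3.2,"ax":0,"ay":0,"az":0},{"gripper":0,"x":0,"y":-9.7,"z":-2.8,"ax":0,"ay":0,"az":0},{"gripper":0,"x":0,"y":-9.8,"z":-2.4,"ax":0,"ay":0,"az":0},{"gripper":0,"x":0,"y":-9.9,"z":-2.0,"ax":0,"ay":0,"az":0},{"gripper":0,"x":0,"y":0,"z":0,"ax":0,"ay":0,"az":0}]}}

```text
time: 9.4
tool_pos: [0.5671, 0.0075, 0.2503]
tcp_rot: [[-0.252, 0.968, 0.006], [0.968, 0.252, 0.002], [0.001, 0.006, -1.0]]
contact_force: [0.9, 0.1, -2.3]
width: 0.013
```

```bash
python3 -c "
from h import *
rel(b2w(.0016,0.001,.2525))
"
```

```text
t 9.4 tcp [0.5671 0.0075 0.2503] F [ 0.9   0.06 -2.28] w 0.013 j [ -8.1   9.5  87.8   0.2  82.4 -22.7]
shift mm now-axes [  0.2 -38.2  -2.4] rotvec [ 0.006 -0.001  0.001]
tcp in base frame 0.0398 0.0008
```

>>> {"fn": "apply_moves", "kwargs": {"motion": [{"gripper":0,"x":0,"y":-10,"z":-1,"ax":0,"ay":0,"az":0},{"gripper":0,"x":0,"y":-10,"z":-0.8,"ax":0,"ay":0,"az":0},{"gripper":0,"x":0,"y":-9,"z":-0.4,"ax":0,"ay":0,"az":0},{"gripper":0,"x":0,"y":-8,"z":-0.2,"ax":0,"ay":0,"az":0},{"gripper":0,"x":0,"y":0,"z":0,"ax":0,"ay":0,"az":0},{"gripper":0,"x":0,"y":0,"z":0,"ax":0,"ay":0,"az":0}]}}

```text
time: 10.0
tool_pos: [0.5283, -0.0027, 0.2546]
tcp_rot: [[-0.251, 0.968, 0.009], [0.968, 0.251, 0.002], [-0.0, 0.01, -1.0]]
contact_force: [1.3, -0.5, 1.8]
width: 0.0131
```

```bash
python3 -c "
from h import *
rel(b2w(.0016,0.001,.2525))
s,d=snap('wrist','wrist14');snap('scene','scene14');snap('top','top14')
print({k:v.round(3).tolist() for k,v in model(*B,YAW,t=0,k=2.96).items()})
_,ds=load('scene14');print({k:proj(ds,v).round(1).tolist() for k,v in model(*B,YAW,t=0,k=2.96).items()})
print({k:proj(d,v,s).round(1).tolist() for k,v in model(*B,YAW,t=0,k=2.96).items()})
a=cv2.imread('pics/scene14.png')[150:310,220:380]; cv2.imwrite('pics/sz14.png',cv2.resize(a,None,fx=3.7,fy=3.7,interpolation=cv2.INTER_CUBIC))
"
```

```text
t 10.0 tcp [ 0.5283 -0.0027  0.2546] F [ 1.27 -0.46  1.76] w 0.0131 j [ -9.8   4.4  93.    0.2  82.2 -24.4]
shift mm now-axes [0.4 1.9 2.1] rotvec [0.01  0.    0.001]
tcp in base frame -0.0004 0.0006
{'railL': [0.506, 0.085, 0.255], 'railR': [0.552, -0.091, 0.255], 'mid': [0.529, -0.003, 0.255], 'hub': [0.555, -0.105, 0.145], 'tip': [0.495, -0.121, 0.031], 'peg': [0.509, -0.143, 0.047], 'pegend': [0.516, -0.17, 0.047], 'fFL': [0.437, 0.053, 0.0], 'fFR': [0.475, -0.097, 0.0]}
{'railL': [285.4, 226.4], 'railR': [328.7, 187.1], 'mid': [308.0, 205.9], 'hub': [330.5, 218.5], 'tip': [348.8, 259.2], 'peg': [351.1, 248.6], 'pegend': [356.3, 242.9], 'fFL': [315.5, 311.3], 'fFR': [346.9, 275.3]}
{'railL': [323.7, 92.4], 'railR': [324.1, 472.5], 'mid': [323.9, 308.5], 'hub': [323.3, 368.6], 'tip': [264.0, 305.6], 'peg': [271.2, 334.2], 'pegend': [272.2, 357.9], 'fFL': [248.6, 128.3], 'fFR': [255.7, 270.7]}
```

View pics/sz14.png

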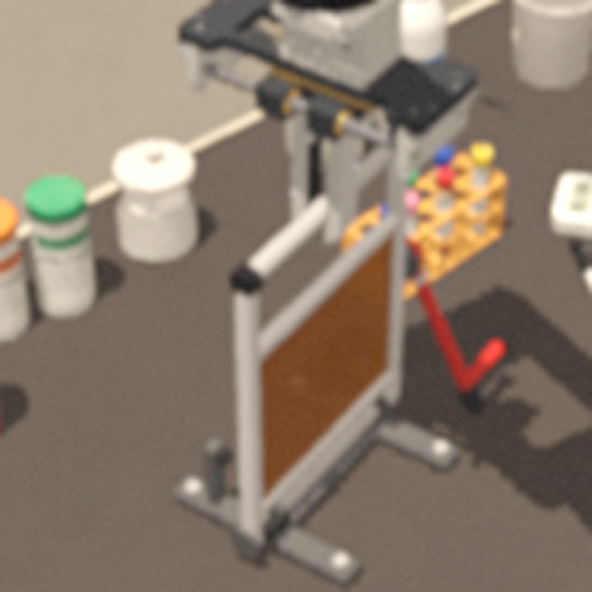

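View pics/wrist14.png

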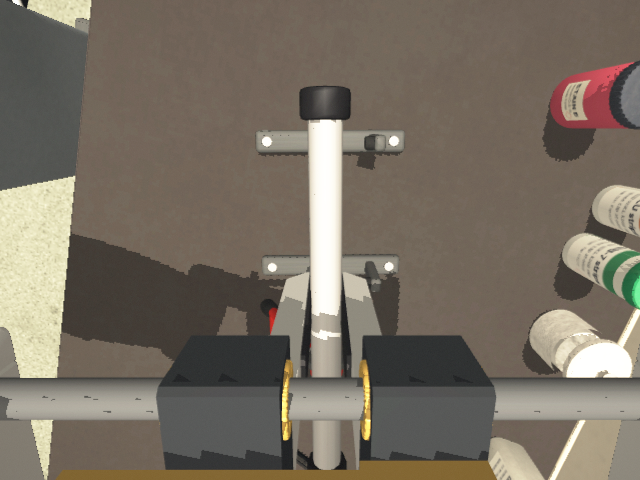

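View pics/top14.png

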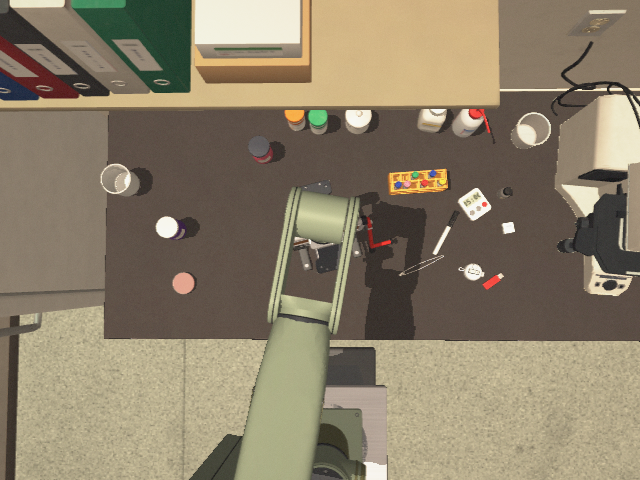

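>>> {"fn": "apply_moves", "kwargs": {"motion": [{"gripper":0,"x":0,"y":1.9,"z":1,"ax":0.005,"ay":0,"az":0},{"gripper":0,"x":0,"y":0,"z":0,"ax":0,"ay":0,"az":0},{"gripper":0,"x":0,"y":0,"z":0,"ax":0,"ay":0,"az":0}]}}

```text
time: 10.45
tool_pos: [0.5317, -0.0018, 0.2546]
tcp_rot: [[-0.252, 0.968, 0.005], [0.968, 0.252, 0.001], [-0.0, 0.005, -1.0]]
contact_force: [-0.4, 0.7, 2.5]
width: 0.0131
```

```bash
python3 -c "
from h import *
rel(b2w(.0016,0.001,.2525))
s,d=load('wrist14')
c,q=np.cos(YAW),np.sin(YAW)
for uv in ((257,141),(404,141),(263,266),(399,266)):
    p,r=ray(d,uv,s)
    for z in (0.0,.014):
        P=p+r*(z-p[2])/r[2]; e=P[:2]-B; print(uv,z,round(c*e[0]+q*e[1],4),round(-q*e[0]+c*e[1],4))
p,r=ray(d,(325.5,110),s);P=p+r*(.255-p[2])/r[2]; e=P[:2]-B; print('rail',c*e[0]+q*e[1])
snap('scene','scene15')
snap('wrist','wrist15')
"
```

```text
t 10.45 tcp [ 0.5317 -0.0018  0.2546] F [-0.37  0.73  2.52] w 0.0131 j [ -9.6   5.   92.3   0.1  82.4 -24.2]
shift mm now-axes [ 0.4 -1.6  2.1] rotvec [0.005 0.    0.002]
tcp in base frame 0.0032 0.0006
(257, 141) 0.0 -0.0671 0.0644
(257, 141) 0.014 -0.0648 0.0649
(404, 141) 0.0 0.084 0.0644
(404, 141) 0.014 0.0812 0.0648
(263, 266) 0.0 -0.0666 -0.0715
(263, 266) 0.014 -0.0644 -0.0664
(399, 266) 0.0 0.0856 -0.072
(399, 266) 0.014 0.0827 -0.067
rail 0.0007084470068698216
```

View pics/wrist15.png

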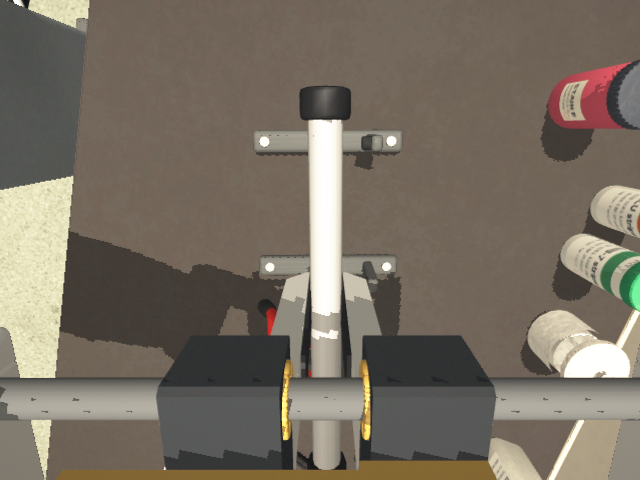

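```bash
python3 -c "
from h import *
c,q=np.cos(YAW),np.sin(YAW)
def bx(d,uv,z,s=None):
    p,r=ray(d,uv,s);P=p+r*(z-p[2])/r[2]; e=P[:2]-B; return round(c*e[0]+q*e[1],4),round(-q*e[0]+c*e[1],4)
_,d=load('top0')
for uv in ((307.75,269.5),(358.25,256.75),(306.5,265.2),(357,252.3)): print('top0',uv,bx(d,uv,0),bx(d,uv,.014))
_,d=load('scene14')
for uv in ((220+343/3.7,150+561/3.7),(220+441/3.7,150+448/3.7),(220+193/3.7,150+486/3.7)): print('scene',bx(d,uv,.014))
s,d=load('wrist15')
for uv in ((264.5,141),(391,141),(270,267),(387,267)): print('w15 screws',bx(d,uv,.014,s))
s,d=load('wrist9')
for uv in ((250,137),): print('w9 screws',bx(d,uv,.014,s))
s,d=load('wrist13')
for uv in ((182,143),(195,272)): print('w13 screws',bx(d,uv,.014,s))
s,d=load('wrist12')
for uv in ((183,143),(195,272)): print('w12 screws',bx(d,uv,.014,s))
s,d=load('wrist4')
for uv in ((112,135),(249,133)): print('w4 screws',bx(d,uv,.014,s))
s,d=load('wrist5')
for uv in ((297,127),): print('w5 screws',bx(d,uv,.014,s))
"
python3 -c "
import cv2
a=cv2.imread('pics/scene15.png')[150:310,220:380]; cv2.imwrite('pics/sz15.png',cv2.resize(a,None,fx=3.7,fy=3.7,interpolation=cv2.INTER_CUBIC))"
```

```text
top0 (307.75, 269.5) (np.float64(-0.0693), np.float64(0.0638)) (np.float64(-0.0696), np.float64(0.0633))
top0 (358.25, 256.75) (np.float64(-0.07), np.float64(-0.0702)) (np.float64(-0.0703), np.float64(-0.0696))
top0 (306.5, 265.2) (np.float64(-0.0578), np.float64(0.0641)) (np.float64(-0.0582), np.float64(0.0636))
top0 (357, 252.3) (np.float64(-0.0581), np.float64(-0.07)) (np.float64(-0.0585), np.float64(-0.0693))
scene (np.float64(-0.058), np.float64(0.0643))
scene (np.float64(-0.0562), np.float64(-0.0666))
scene (np.float64(0.07), np.float64(0.0651))
w15 screws (np.float64(-0.0549), np.float64(0.0648))
w15 screws (np.float64(0.0707), np.float64(0.0649))
w15 screws (np.float64(-0.0544), np.float64(-0.0678))
w15 screws (np.float64(0.0723), np.float64(-0.068))
w9 screws (np.float64(-0.055), np.float64(-0.0675))
w13 screws (np.float64(-0.0553), np.float64(0.0643))
w13 screws (np.float64(-0.0542), np.float64(-0.0666))
w12 screws (np.float64(-0.0549), np.float64(0.0644))
w12 screws (np.float64(-0.0548), np.float64(-0.0677))
w4 screws (np.float64(-0.0548), np.float64(-0.0671))
w4 screws (np.float64(0.0712), np.float64(-0.0672))
w5 screws (np.float64(0.0717), np.float64(-0.067))
```

View pics/sz15.png

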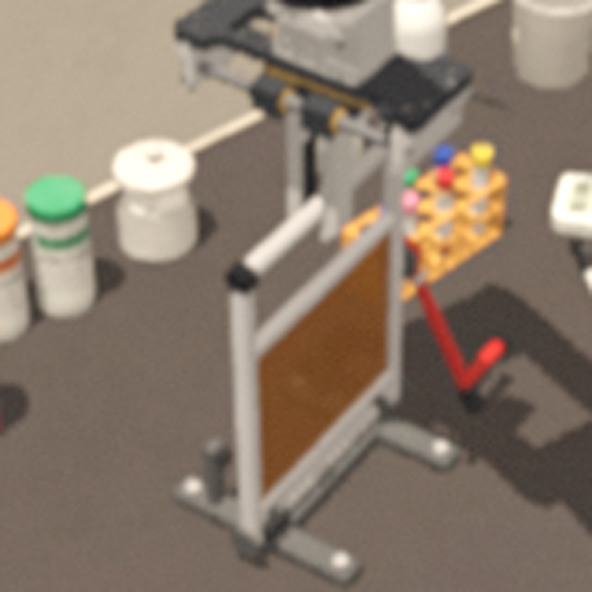

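```bash
python3 -c "
from h import *
c,q=np.cos(YAW),np.sin(YAW)
Rb=np.array([[c,q,0],[-q,c,0],[0,0,1]])
def atz(d,uv,z,s=None):
    p,r=ray(d,uv,s);P=p+r*(z-p[2])/r[2]; return (Rb@(P-np.r_[B,0])).round(4)
_,d=load('scene15')
f=lambda u,v:(220+u/3.7,150+v/3.7)
print('bar top',atz(d,f(243,276),.255),'bar bottom',atz(d,f(251,535),.025), 'bar bottom z.0',atz(d,f(250,552),.0))
for u0,v0 in ((245,350),(247,420),(249,490)):
  for z in (.2,.15,.1,.05): print(u0,v0,z,atz(d,f(u0,v0),z))
# predicted images for pivots c
for cx in (0,.005,.008):
  for t in (-.02,0,.02):
    P=[np.r_[B,0]+Rb.T@np.array([cx+r*np.sin(t),.088,.025+r*np.cos(t)]) for r in (.23,0)]
    print(cx,t,[((proj(d,p)-[220,150])*3.7).round(1).tolist() for p in P])
"
```

```text
bar top [0.0033 0.0855 0.255 ] bar bottom [0.0021 0.0882 0.025 ] bar bottom z.0 [0.0073 0.0833 0.    ]
245 350 0.2 [-0.0005  0.0911  0.2   ]
245 350 0.15 [0.033  0.0471 0.15  ]
245 350 0.1 [0.0664 0.0031 0.1   ]
245 350 0.05 [ 0.0999 -0.0409  0.05  ]
247 420 0.2 [-0.0385  0.1415  0.2   ]
247 420 0.15 [-0.0073  0.1005  0.15  ]
247 420 0.1 [0.0239 0.0595 0.1   ]
247 420 0.05 [0.0551 0.0185 0.05  ]
249 490 0.2 [-0.0737  0.1882  0.2   ]
249 490 0.15 [-0.0446  0.15    0.15  ]
249 490 0.1 [-0.0154  0.1117  0.1   ]
249 490 0.05 [0.0137 0.0735 0.05  ]
0 -0.02 [[251.1, 283.0], [253.7, 536.1]]
0 0 [[245.0, 280.2], [253.7, 536.1]]
0 0.02 [[238.9, 277.5], [253.7, 536.1]]
0.005 -0.02 [[244.5, 280.0], [247.8, 533.1]]
0.005 0 [[238.4, 277.2], [247.8, 533.1]]
0.005 0.02 [[232.3, 274.6], [247.8, 533.1]]
0.008 -0.02 [[240.5, 278.2], [244.2, 531.3]]
0.008 0 [[234.4, 275.5], [244.2, 531.3]]
0.008 0.02 [[228.4, 272.8], [244.2, 531.3]]
```

```bash
python3 -c "
from h import *
c,q=np.cos(YAW),np.sin(YAW)
Rb=np.array([[c,q,0],[-q,c,0],[0,0,1]])
_,d=load('scene15'); g=d['frame'].astype(float)
for v in range(228,296,8): print(v,g[v,278:298].mean(1).round(0).astype(int).tolist())
rows=np.arange(234,288); cl=[]
for v in rows:
    r=g[v,278:298,2]; # blue: amber low, dark low, bar high
    w=np.clip(r-110,0,None); cl.append((w*np.arange(278,298)).sum()/w.sum())
k=np.polyfit(rows,cl,1); print('obs slope',k, np.std(np.polyval(k,rows)-cl))
for cx in (0,.005):
  for t in (-.04,-.02,0,.02):
    P=[proj(d,np.r_[B,0]+Rb.T@np.array([cx+r*np.sin(t),.088,.025+r*np.cos(t)])) for r in (.2,.04)]
    print(cx,t,(P[0][0]-P[1][0])/(P[0][1]-P[1][1]))
"
```

```text
228 [106, 105, 103, 97, 95, 98, 89, 70, 66, 87, 102, 105, 107, 109, 106, 107, 106, 105, 104, 105]
236 [107, 106, 104, 115, 152, 183, 191, 186, 177, 164, 146, 120, 107, 118, 140, 163, 182, 186, 184, 178]
244 [103, 105, 106, 111, 137, 172, 186, 187, 178, 166, 163, 166, 161, 144, 118, 96, 80, 78, 78, 79]
252 [106, 106, 109, 108, 123, 157, 182, 187, 182, 169, 153, 125, 91, 79, 79, 79, 80, 79, 80, 82]
260 [110, 108, 108, 106, 115, 151, 183, 190, 185, 176, 160, 139, 105, 80, 75, 78, 78, 77, 78, 74]
268 [121, 118, 109, 108, 111, 135, 168, 185, 187, 179, 166, 147, 110, 83, 75, 80, 77, 78, 79, 79]
276 [76, 70, 76, 94, 104, 122, 156, 181, 185, 180, 168, 151, 122, 91, 75, 76, 76, 77, 78, 87]
284 [80, 85, 104, 117, 113, 116, 142, 175, 185, 181, 174, 159, 142, 143, 160, 170, 165, 154, 152, 157]
292 [98, 93, 89, 95, 96, 111, 133, 156, 173, 181, 177, 161, 137, 102, 75, 70, 58, 49, 58, 73]
obs slope [7.75833833e-03 2.84817925e+02] 1.5431307116156525
0 -0.04 -0.014136504692406925
0 -0.02 0.01023907080338652
0 0 0.03399915290819663
0 0.02 0.05718507820142722
0.005 -0.04 -0.011132652686042669
0.005 -0.02 0.013132518882782078
0.005 0 0.036786747003273106
0.005 0.02 0.059871053549180916
```

>>> {"fn": "apply_moves", "kwargs": {"motion": [{"gripper":0,"x":0,"y":0,"z":0,"ax":0,"ay":0,"az":0},{"gripper":0,"x":0,"y":0,"z":0,"ax":0,"ay":0,"az":0},{"gripper":0,"x":0,"y":0,"z":0,"ax":0,"ay":0,"az":0},{"gripper":0,"x":0,"y":0,"z":0,"ax":0,"ay":0,"az":0}]}}

```text
time: 10.95
tool_pos: [0.5318, -0.0018, 0.2546]
tcp_rot: [[-0.252, 0.968, 0.005], [0.968, 0.252, 0.001], [-0.0, 0.006, -1.0]]
contact_force: [0.5, 0.6, 2.8]
width: 0.0132
```

```bash
python3 -c "
from h import *
rel(b2w(.003,0.001,.2546))
s,d=snap('top','top16')
a=load('top0')[1]['frame'].astype(int);b=d['frame'].astype(int)
for n,(u,v) in dict(jar=(169,228),dish=(183,283),timer=(474,204),counter=(472,271)).items(): print(n,abs(a-b)[v-20:v+20,u-20:u+20].mean().round(2))
rel(b2w(.003,0.001,.2546))
"
```

```text
t 10.95 tcp [ 0.5318 -0.0018  0.2546] F [0.49 0.59 2.82] w 0.0132 j [ -9.6   5.   92.3   0.1  82.4 -24.2]
shift mm now-axes [ 0.4 -0.2 -0. ] rotvec [0.006 0.    0.002]
tcp in base frame 0.0032 0.0006
jar 2.4
dish 2.95
timer 2.48
counter 2.65
t 11.0 tcp [ 0.5317 -0.0018  0.2546] F [-0.39  0.57  2.21] w 0.0128 j [ -9.6   5.   92.3   0.1  82.4 -24.2]
shift mm now-axes [ 0.4 -0.2 -0. ] rotvec [0.006 0.    0.002]
tcp in base frame 0.0032 0.0006
```

Stable, bystanders unchanged (only image noise). Handing in.

```bash
python3 -c "
from h import *
print(robot.job_done())"
```

```text
the job is handed in; nothing more can be done
None
```

The kickstand is down at its stop and the shield is upright, with the gripper still holding the middle of the top rail. I handed the job in at about 11 s.

- **Kickstand:** With the shield leaning, I pushed the peg forward over centre with closed fingers. The leg then dropped by itself, and the wrist picture showed it within about 5 px of the predicted stop position. During the push the finger rubbed, apparently on the peg's end button (about 6 N each sideways and upward), so I shifted it sideways and carried on.
- **Shield:** I gripped the rail from above (finger opening about 13 mm) and swung it along its arc. I went about 2 mm past upright and came back; it never tipped to the front. The rail slid about 2 mm in the pads.
- **Last checks:** The pose and grip were steady, with a wrist force under 3 N. The top camera showed no change at the jar, dish, timer or counter beyond image noise.
- **Disagreement:** The estimates of how upright it is differ slightly. The travel from the rear stop and the slope of the side bar put the tilt at about +0.005 to +0.007 rad. The foot's position in the wrist picture suggests about -0.02 rad, slightly forward. I left it between these estimates, about 1° from upright at most.

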